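# Hang the utensil caddy on its stud

## Robot

A 6-joint arm with a two-finger parallel gripper is mounted at the origin on a cart in front of the work surface, level with it; the furniture and walls round the work are solid. World frame = base frame: x ahead of the robot, y to its left, z up, the work surface at z = 0. Lengths are in m, angles in rad, forces in N, time in s.
With the tool pointing down it reaches from about 0.3 to 0.775 m from the base axis. Payload 14.6 kg.
Tool frame: the origin (TCP) lies at the very end of the fingers, on their centre line; the grasp point (between the pads) lies 19 mm behind it; z points along the fingers, y is the line along which they close (so a half turn about z gives the same grasp; the last joint's range is limited). The gripper opens to 94 mm and grips with 3 to 60 N. Pads are 16 mm wide; open, the fingers measure 119 mm over their backs; the gripper's body (75 mm by 177 mm) begins 78 mm behind the grasp point.
Start: joints at [-1.207, 0.3, 1.521, -0, 1.321, -0.067], TCP at [0.23, -0.5, 0.205] pointing down, gripper open.
Joint ranges: [-3.03, 3.03], [-0.79, 2.21], [0.23, 2.52], [-1.04, 4.18], [0, 3.07], [-2.55, 2.55]. Speed limits (rad/s): [2.22, 2.22, 2.57, 3.14, 3.14, 3.14].

## Interface

Orientations are given as [roll, pitch, yaw] about the fixed x, y, z axes, in that order (R = Rz(yaw) Ry(pitch) Rx(roll)).
In Python, from station import ctrl gives the robot as it stands.
- The arm moves only by the shell command python3 -m pendant 'ROWS' [OPENING] [FORCE]. ROWS is JSON, a list of rows, each a list of 2 entries, a list of its own where there are three numbers: the shift along the world's x, y, z in cm, then the turn about the world's z in rad. A call has 1 to 20 rows; each row shifts and turns the commanded pose from where the row before left it; what a row does not reach is not made up. A row lasts 1/12 s, in which the tool goes at most 41.7 mm and 7.16 degrees, less where a joint would pass 70% of its speed; a pose out of reach is approached as far as the arm can. A call is refused whole if a number of a shift passes 4.17 or a number of a turn 0.125, either way. A call with a gripper value outside its range is refused whole. OPENING is the opening, from 0 (shut) to 1 (fully open), set as the call begins (- or left out, the last holds). The fingers move at their own pace and stop on an object; FORCE is the grip in N (left out, the last holds). Time passes only in rows, so rows that do not move let the fingers close. It gives the time, the measured TCP pose, the force, the opening and the grip force at its end, in the units of the state.
- ctrl.get_obs(): the state, without advancing time (a new reading comes with each control period).
- ctrl.camera(name): name is "scene" or "top" or "wrist"; returns a dict with "color" (400x640x3 uint8, red, green, blue), "intrinsics" (3x3 intrinsics, pixels), "k1" (the pictures are not rectified: a ray, as slopes to the right and down, at radius r is drawn at 1 + k1 r^2 times it, then the intrinsics apply), "camera_from_world" (4x4, takes a point from world to camera coordinates). Camera axes: x right, y down, z forward; pixel columns grow to the right and rows downward; lengths in m; the calibration is good to about 2 mm. A picture is of the moment at which its call begins. There is no depth.
- ctrl.hand_in(): hands the job in; it is judged then, once.
The state is a dict: "time_s": time; "qpos": joint angles; "joint_vel": joint speeds; "tau": joint torques, N m; "ee_pos": TCP position; "eef_rot": TCP orientation; "force": force on the tool from outside, world axes, zero at the start; "moment": the same for the moment, N m; "grip_width": finger opening in m; "grip_force": force on a finger pad.
Only numpy, scipy, OpenCV 4.12 (cv2) and the standard library are available. Lean on these libraries where they do the work, as an engineer would, in place of code of your own. Each camera call takes 0.05 s, during which the arm holds its last target. There are 200 camera calls.

## Task

Hang the small metal utensil caddy on the wooden board: press the large end of the keyhole in its back wall over the head of the steel stud until its back is flush with the board, then slide the caddy straight down until the stud is fully home in the top of the narrow slot, and let go. Go gently: feel for the stud rather than ramming the caddy against it, and leave everything else on the worktop where it stands.

Things in the scene. Friction and masses are not known exactly. Their poses are not given: they have to be found in the camera images.
- caddy: Open-topped empty metal caddy, an upright box 50 mm deep (x), 64 mm wide (y), 100 mm tall, 0.17 to 0.3 kg, standing on the worktop. Origin: centre of its underside; z up; +x points out of its back wall (away from the robot), whose outer face is at x = 25 mm; it is 5 mm thick and has the keyhole. Grip it across the two side walls (along y, 64 mm apart) near the rim, some 80 mm up.
- caddy_hole (a point): Centre of the keyhole's large end on the back wall's outer face, (25, 0, 54) mm in the caddy's frame (axes as the caddy's). The large end is eight-sided, 19 mm wide and 21 mm tall; 45 degree shoulders lead up into a slot 9 mm wide that ends 79 mm above the underside.
- caddy_seat (a point): Where the stud's axis lies when the caddy is fully home: in the slot's top, on the back wall's outer face, (25, 0, 76) mm in the caddy's frame, 22 mm above caddy_hole. Inside the caddy, ramps beside the slot, 0 to 3 mm thick from 66 to 86 mm up, tighten under the stud's head.
- board: Fixed upright wooden board on the worktop, 240 mm wide (y), 18 mm thick (x), 150 mm tall, with a foot behind. Front looks to its -x. Origin: centre of the panel's underside. Its steel stud sticks out of the front: shank 6 mm across and 6.5 mm long, then a flat round head 16 mm across, 5 mm thick, front 11.5 mm off the face.
- board_mark (a point): Middle of the stud's level track on the board's front face, 125 mm up; axes as the board's (x into it, y along it). The stud is clamped at this height, 0 to 18 mm to either side along y: not measured, find it by feel or sight. A spring (4 N plus 2.5 N per mm) holds its head back: sliding down to the seat takes 5 to 15 N of push; stop there; friction then holds the caddy.
- spice_b: Bystander: spice jar with a black cap, 41 mm across, 105 mm tall. Origin: centre of its underside. Leave it where it is.
- salt_shaker: Bystander: glass salt shaker, 44 mm across, 90 mm tall. Origin: centre of its underside. Leave it where it is.
- timer: Bystander: round kitchen timer, 62 mm across, 48 mm tall. Origin: centre of its underside. Leave it where it is.
- tea_light: Bystander: tea light in a metal cup, 38 mm across, 16 mm tall. Origin: centre of its underside. Leave it where it is.
- mug_b: Bystander: mug with a handle, 83 x 113 mm, 93 mm tall. Origin: centre of its underside. Leave it where it is.
- tumbler: Bystander: drinking glass, 81 mm across, 93 mm tall. Origin: centre of its underside. Leave it where it is.
Mind the look-alikes: they are no part of the job. Leave any red look-alike of the caddy alone.

How it is judged:
On the way:
1. the stud's head is through the large end of the keyhole: the back wall is within 6 mm of the board while the caddy is still at least 12 mm above its seat (x of caddy_seat in the frame of board_mark above -0.006 m and y of caddy_seat in the frame of board_mark between -0.021 and 0.021 m and z of caddy_seat in the frame of board_mark between 0.012 and 0.03 m), for 0.05 s.
At the end, for the whole second after the job is handed in: The caddy hangs on the stud, released and at rest: the seat point of its slot is level with the stud to within 4 mm, its back wall is within 4 mm of the board and within 21 mm sideways of the track's middle, it is upright within 0.07 rad and square to the board within 0.1 rad (x of caddy_seat in the frame of board_mark above -0.004 m and y of caddy_seat in the frame of board_mark between -0.021 and 0.021 m and z of caddy_seat in the frame of board_mark between -0.004 and 0.004 m and angle between caddy's own z axis and vertical below 0.07 rad and angle between the y axis of caddy and the y axis of board, either way round below 0.1 rad and linear speed of caddy below 0.02 m/s and contact force between the fingers and caddy below 0.1 N); the robot touches nothing.
It fails at once if the caddy is pressed on the board or its stud with more than 50 N in all (contact force between caddy and board above 50 N).
It fails at once if a bystander is moved by more than 30 mm (distance of any of spice_b, salt_shaker, timer, tea_light, mug_b, tumbler from where it was at the start of the episode above 0.03 m).
It also fails if it takes over 64 s, if anything falls off the work surface, if the arm or the gripper's body presses on something with over 40 N, if the wrist force passes 120 N, or if a joint passes its speed limit or range.

## Working session

There is one attempt and no reset: what is moved stays moved. The work goes in short steps, Python scripts to look and compute and a shell command to move; the robot and the scene stay as the last step left them, time stands still between calls to the robot, and variables do not carry over. Pictures are saved under pics/ and viewed, at most 10 in all, crops included, and the job is handed in when it is done.

```bash
ls; mkdir -p pics
cat > h.py <<'E'
import numpy as np, cv2
from station import ctrl
def snap(n,f):
    c=ctrl.camera(n); cv2.imwrite('pics/'+f+'.png',c['color'][:,:,::-1]); 
    np.savez('pics/'+f+'.npz',K=c['intrinsics'],k1=c['k1'],T=c['camera_from_world']); return c
def ray(f,uv):
    d=np.load('pics/'+f+'.npz');K,k1,T=d['K'],float(d['k1']),d['T']
    p=cv2.undistortPoints(np.array([[uv]],float),K,np.array([k1,0,0,0.]))[0,0]
    R=T[:3,:3]; return -R.T@T[:3,3], R.T@np.array([p[0],p[1],1])
def onz(f,uv,z):
    o,d=ray(f,uv); return o+d*(z-o[2])/d[2]
def tri(*a):
    A=0;b=0
    for f,uv in a:
        o,d=ray(f,uv); d=d/np.linalg.norm(d); P=np.eye(3)-np.outer(d,d); A=A+P; b=b+P@o
    return np.linalg.solve(A,b)
def proj(f,X):
    d=np.load('pics/'+f+'.npz');T=d['T']
    return cv2.projectPoints(np.array([X],float),cv2.Rodrigues(T[:3,:3])[0],T[:3,3],d['K'],np.array([float(d['k1']),0,0,0.]))[0][0,0]
def crop(f,x,y,w,h,s,o):
    i=cv2.imread('pics/'+f+'.png')[y:y+h,x:x+w]; cv2.imwrite('pics/'+o+'.png',cv2.resize(i,None,fx=s,fy=s,interpolation=cv2.INTER_CUBIC))
E
python3 - <<'E'
from h import *
snap('scene','s0');snap('top','t0')
a=cv2.imread('pics/s0.png');b=cv2.imread('pics/t0.png')
cv2.imwrite('pics/both.png',cv2.resize(np.vstack([a,b]),(480,600))) 
print(ctrl.get_obs())
E
```

```text
pics
{'time_s': 0.1, 'qpos': array([-1.20658820e+00,  3.00423668e-01,  1.52149437e+00, -1.52170361e-05,
        1.32069553e+00, -6.66192281e-02]), 'joint_vel': array([ 0.00172204, -0.00115602, -0.00303118, -0.00082705,  0.00122218,
       -0.00054856]), 'tau': array([ 3.01211767e-03, -5.32637501e+01, -3.53283441e+01,  7.09558139e-02,
        2.34638719e-02, -4.98896327e-05]), 'ee_pos': array([ 0.22959625, -0.4995379 ,  0.20494903]), 'eef_rot': array([-3.14057302e+00, -5.32550359e-05,  4.30831105e-01]), 'force': array([-0.17180313, -0.61736226,  0.15012147]), 'moment': array([ 0.03527055,  0.01708567, -0.01940947]), 'grip_force': 0.0, 'grip_width': 0.09379571090427079}
```

View pics/s0.png

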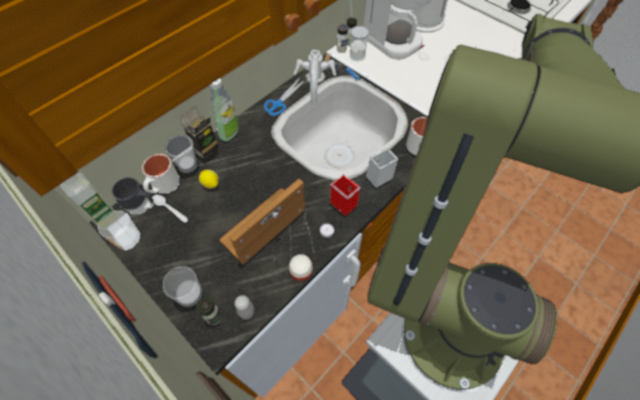

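View pics/t0.png

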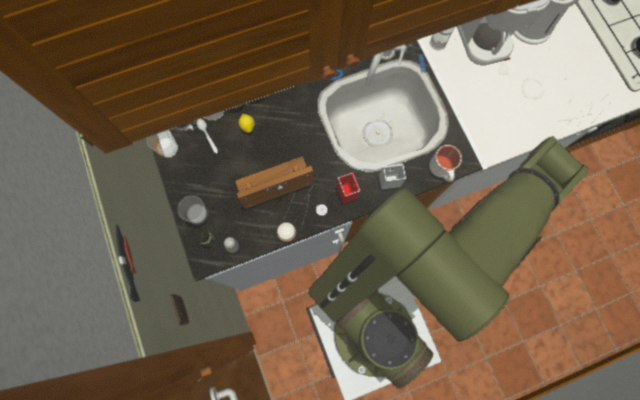

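Candidates for the caddy are the grey box at scene (382,168) / top (393,175), the red look-alike at scene (344,195) / top (348,186), and the glass tumbler at top (192,210). I choose the grey metal box. The board is at scene (265,220) / top (275,182), with its stud near scene (277,214). I'll check this in an enlarged crop.

Run:
```python
from h import *
a=cv2.imread('pics/s0.png')[135:275,210:410];b=cv2.imread('pics/t0.png')[130:220,225:475]
f=lambda i,s:cv2.resize(i,None,fx=s,fy=s,interpolation=cv2.INTER_CUBIC)
A=f(a,2.4);B=f(b,3.0)   # 480x336, 750x270->
c=np.zeros((600,750,3),np.uint8);c[:A.shape[0],:A.shape[1]]=A;c[330:600,:750]=B;cv2.imwrite('pics/c1.png',c)
for uv in [(393,175)]: print(onz('t0',uv,.1))
print(onz('s0',(382,160),.1), onz('t0',(275,175),.15),onz('s0',(265,215),.15))
```

```text
[ 0.4243225  -0.23409203  0.1       ]
[ 0.43034196 -0.23199956  0.1       ] [0.54469607 0.11148081 0.15      ] [0.51656372 0.1366875  0.15      ]
```

View pics/c1.png

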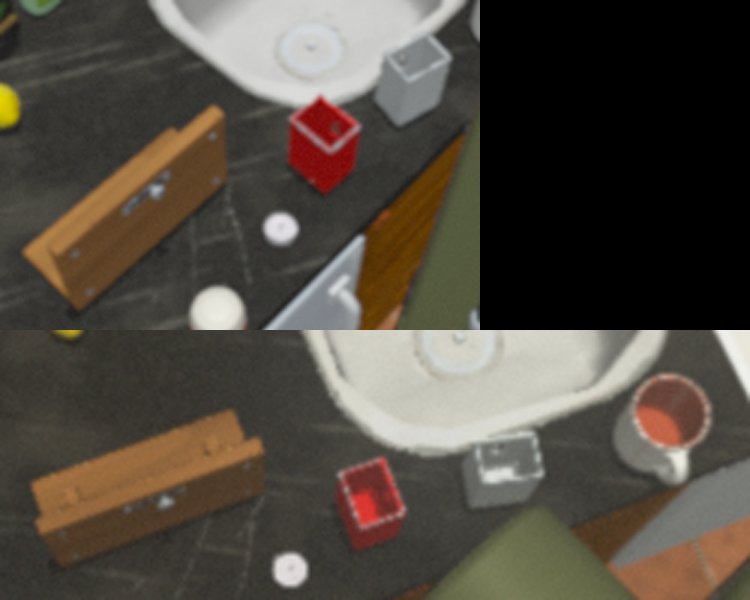

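Run:
```python
from h import *
S=[(370,163.3),(388.3,150.8),(397,160.8),(381.3,168.3)]
T=[(380.3,166),(404.3,164.3),(406.3,177.3),(385,180)]
for n,L in(('s0',S),('t0',T)):
    P=np.array([onz(n,u,.1) for u in L]);print(n,P[:,:2].round(4).tolist(),P.mean(0).round(4),[np.linalg.norm(P[i]-P[i-1]).round(3) for i in range(4)],[np.arctan2(*(P[i]-P[i-1])[[1,0]]).round(3) for i in range(4)])
for n,a,b in(('s0',(235.8,239.2),(302.5,180.8)),('t0',(238.3,194),(312.3,169))):
    a,b=onz(n,a,.15),onz(n,b,.15);print(n,a,b,np.linalg.norm(a-b),np.arctan2(*(a-b)[[1,0]]))
print(tri(('s0',(275.4,214.2)),('t0',(280,186.7))),onz('s0',(275.4,214.2),.125),onz('t0',(280,186.7),.125))
for n,u in(('s0',(344,185)),('t0',(348,182))):print('red',onz(n,u,.1))
```

```text
s0 [[0.4478, -0.1992], [0.438, -0.2707], [0.3974, -0.2595], [0.4134, -0.2079]] [ 0.4242 -0.2343  0.1   ] [np.float64(0.035), np.float64(0.072), np.float64(0.042), np.float64(0.054)] [np.float64(0.247), np.float64(-1.708), np.float64(2.873), np.float64(1.27)]
t0 [[0.4661, -0.2089], [0.4434, -0.2817], [0.4021, -0.2698], [0.4186, -0.2042]] [ 0.4326 -0.2411  0.1   ] [np.float64(0.048), np.float64(0.076), np.float64(0.043), np.float64(0.068)] [np.float64(-0.099), np.float64(-1.873), np.float64(2.862), np.float64(1.325)]
s0 [0.51848177 0.23082818 0.15      ] [ 0.52082857 -0.00108296  0.15      ] 0.23192301721850517 1.5809154005895563
t0 [0.5294661  0.23443688 0.15      ] [ 5.20897102e-01 -3.98489831e-04  1.50000000e-01] 0.2349916580759764 1.5343231302207039
[0.51154928 0.10924512 0.12456273] [0.51094634 0.109186   0.125     ] [0.51180963 0.10948253 0.125     ]
red [ 0.45243645 -0.09276002  0.1       ]
red [ 0.45510393 -0.09404057  0.1       ]
```

```bash
python3 -m pendant '[[[1.98,2.63,0.2],-0.063],[[1.98,2.63,0.2],-0.063],[[1.98,2.63,0.2],-0.063],[[1.98,2.63,0.2],-0.063],[[1.98,2.63,0.2],-0.063],[[1.98,2.63,0.2],-0.063],[[1.98,2.63,0.2],-0.063],[[1.98,2.63,0.2],-0.063],[[1.98,2.63,0.2],-0.063],[[1.98,2.63,0.2],-0.063],[[0,0,0],0],[[0,0,0],0]]' 1
python3 - <<'E'
from h import *
snap('wrist','w1'); print(ctrl.get_obs()['ee_pos'],ctrl.get_obs()['eef_rot'])
E
```

```text
time_s: 1.1
ee_pos: [0.4282, -0.2357, 0.2253]
eef_rot: [-3.142, 0.0, -0.196]
force: [0.4, -0.9, -0.3]
grip_width: 0.0941
grip_force: 0.0
[ 0.42760452 -0.23654688  0.22516579] [-3.14151392e+00  6.09948743e-04 -1.97121807e-01]
```

View pics/w1.png

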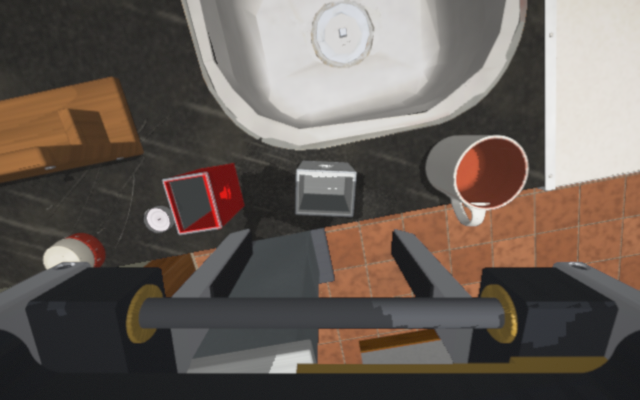

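Run:
```python
from h import *
crop('w1',275,145,100,80,7,'c2')
```

```text
(no output)
```

View pics/c2.png

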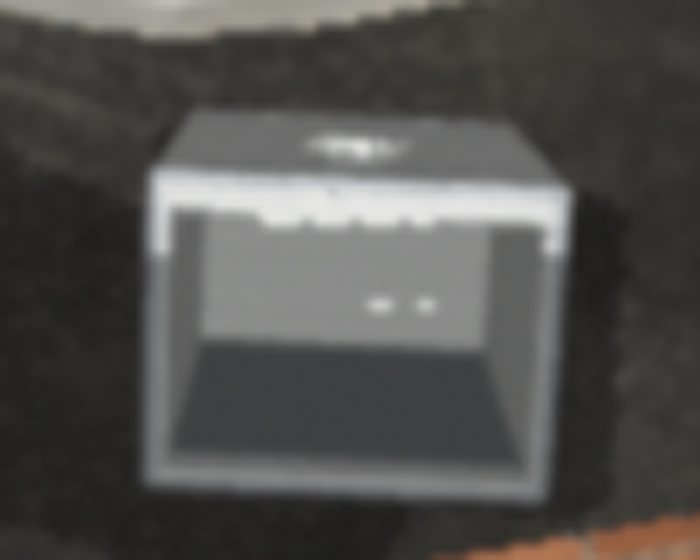

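Run:
```python
from h import *
P=np.array([onz('w1',(275+x/7,145+y/7),.1) for x,y in[(150,170),(572,185),(550,500),(143,485)]])
print(P.round(4).tolist(),P.mean(0).round(4),[np.linalg.norm(P[i]-P[i-1]).round(3) for i in range(4)],[np.arctan2(*(P[i]-P[i-1])[[1,0]]).round(3) for i in range(4)])
print('mug',onz('w1',(426,160),.093),onz('w1',(465,223),.05))
```

```text
[[0.4657, -0.2164, 0.1], [0.4508, -0.2797, 0.1], [0.4015, -0.268, 0.1], [0.4166, -0.2044, 0.1]] [ 0.4337 -0.2421  0.1   ] [np.float64(0.051), np.float64(0.065), np.float64(0.051), np.float64(0.065)] [np.float64(-0.239), np.float64(-1.802), np.float64(2.908), np.float64(1.337)]
mug [ 0.4474089  -0.35681658  0.093     ] [ 0.34800521 -0.41344637  0.05      ]
```

```bash
python3 -m pendant '[[[0.6,-0.56,0],-0.038],[[0,0,-2.7],0],[[0,0,-2.7],0],[[0,0,-2.7],0],[[0,0,-2.7],0],[[0,0,-2.7],0],[[0,0,-2.0],0],[[0,0,-0.9],0],[[0,0,0],0],[[0,0,0],0]]' 1 && python3 -m pendant '[[[0,0,0],0],[[0,0,0],0],[[0,0,0],0],[[0,0,0],0],[[0,0,0],0],[[0,0,0],0],[[0,0,0],0],[[0,0,0],0]]' 0 40
```

```text
time_s: 1.98
ee_pos: [0.4336, -0.243, 0.062]
eef_rot: [3.141, -0.0, -0.238]
force: [-0.9, -0.3, 0.4]
grip_width: 0.0938
grip_force: 0.0
time_s: 2.65
ee_pos: [0.4339, -0.2423, 0.0618]
eef_rot: [3.142, -0.0, -0.237]
force: [-1.3, 1.9, 5.8]
grip_width: 0.0638
grip_force: 40.0
```

```bash
python3 -m pendant '[[[0,0,1],0],[[0,0,3.5],0],[[0,0,3.5],0],[[0,0,3.5],0],[[0,0,3.5],0],[[-0.4,1.5,0],0.0237],[[-0.4,3.5,0],0.0237],[[-0.4,3.5,0],0.0237],[[-0.4,3.5,0],0.0237],[[-0.4,3.5,0],0.0237],[[-0.4,3.5,0],0.0237],[[-0.4,3.5,0],0.0237],[[-0.4,3.5,0],0.0237],[[-0.2,3.5,0],0.0237],[[0,3.5,0],0.0237],[[0,1.9,0],0],[[0,0,0],0],[[0,0,0],0]]'
python3 - <<'E'
from h import *
c=snap('wrist','w2'); o=ctrl.get_obs(); print(o['ee_pos'],o['eef_rot'],o['force'],o['grip_width']); T=c['camera_from_world'];print(-T[:3,:3].T@T[:3,3],T[2,:3])
E
```

```text
time_s: 4.15
ee_pos: [0.3993, 0.1072, 0.2117]
eef_rot: [3.141, 0.0, 0.002]
force: [0.1, -0.4, -2.7]
grip_width: 0.0638
grip_force: 40.0
[0.39949456 0.10648178 0.21163088] [3.14133213e+00 1.41999284e-04 5.70011892e-04] [ 0.16429436 -0.1522599  -1.888223  ] 0.06406141580401266
[0.4717059  0.10683722 0.39126205] [-0.2499448  -0.00100681 -0.96825956]
```

View pics/w2.png

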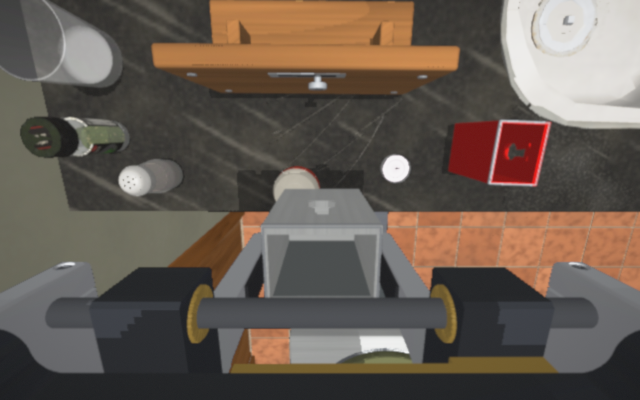

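Run:
```python
from h import *
a=cv2.imread('pics/w2.png')
f=lambda i,s:cv2.resize(i,None,fx=s,fy=s,interpolation=cv2.INTER_CUBIC)
c=np.vstack([f(a[35:105,145:465],2.5)[:175],f(a[60:130,260:360],8)[:250,:800],f(a[180:240,250:400],5.33)[:175,:800].copy()] if 0 else [f(a[55:105,260:380],6.66)[:300,:799],f(a[180:240,255:395],5.708)[:300,:799]])
cv2.imwrite('pics/c3.png',c)
# subpixel-ish front top edge: print columns
a,b=[onz('w2',u,.15) for u in((154,67),(458,66))];print(a,b,np.linalg.norm(a-b))
print('timer',onz('w2',(297,185),.048))
```

```text
[0.52042371 0.23795408 0.15      ] [ 5.21779046e-01 -6.50696520e-05  1.50000000e-01] 0.23802300740762394
timer [0.40798409 0.13648088 0.048     ]
```

View pics/c3.png

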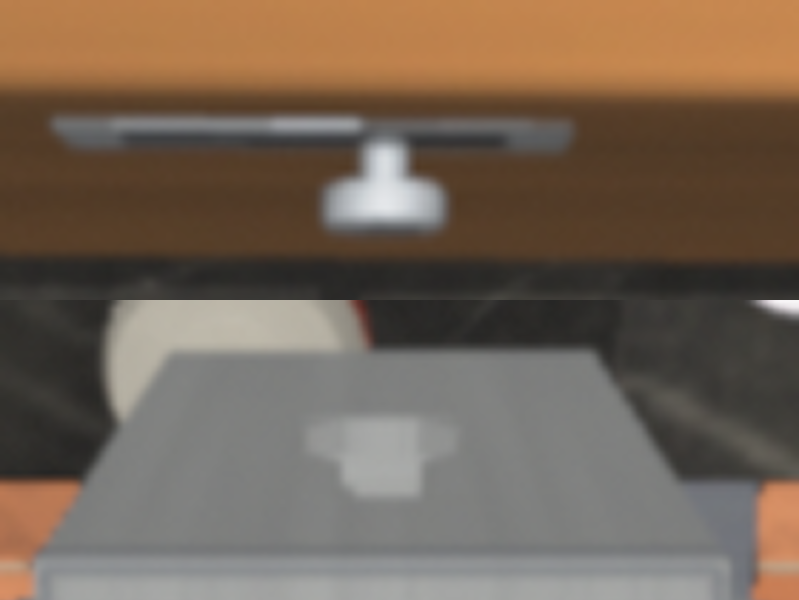

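Run:
```python
from h import *
P=lambda x,y:(260+x/6.66,55+y/6.66); Q=lambda x,y:(255+x/5.708,180+(y-300)/5.708)
print('head',[onz('w2',P(384,y),z).round(4) for y,z in((180,.133),(235,.125),(205,.13))])
print('track ends',onz('w2',P(60,130),.125),onz('w2',P(570,130),.125))
print('rim',onz('w2',Q(37,555),.2502),onz('w2',Q(728,555),.2502),'hole',onz('w2',Q(381.5,440),.204),'slot',onz('w2',Q(382,490),.229), 'bottom',onz('w2',Q(168,350),.1502),onz('w2',Q(597,350),.1502))
```

```text
head [array([0.5124, 0.11  , 0.133 ]), array([0.5069, 0.1101, 0.125 ]), array([0.5099, 0.11  , 0.13  ])]
track ends [0.51963618 0.15234642 0.125     ] [0.51981496 0.0858041  0.125     ]
rim [0.42436541 0.13803639 0.2502    ] [0.42453389 0.07456328 0.2502    ] hole [0.42345346 0.1062956  0.204     ] slot [0.42449777 0.1062983  0.229     ] bottom [0.42361985 0.13861274 0.1502    ] [0.42379583 0.07345113 0.1502    ]
```

```bash
python3 -m pendant '[[[2.3,0.37,0],0.003],[[2.3,0,0],0],[[2.3,0,0],0],[[0,0,-2.6],0],[[0,0,-2.6],0],[[0,0,-2.0],0],[[0,0,-0.7],0],[[0,0,0],0],[[0,0,0],0],[[0,0,0],0]]'
python3 - <<'E'
from h import *
snap('scene','s1');o=ctrl.get_obs(); print(o['ee_pos'],o['eef_rot'],o['force'],o['grip_width'])
E
```

```text
time_s: 5.03
ee_pos: [0.4694, 0.1101, 0.1339]
eef_rot: [-3.141, -0.002, 0.002]
force: [-0.3, 0.8, -2.7]
grip_width: 0.0639
grip_force: 40.0
[0.4693413  0.11023299 0.13386958] [-3.14126215e+00 -2.21519408e-03  2.50563309e-03] [-0.77024124 -0.79945896 -1.70972055] 0.06400055228421166
```

```bash
python3 -m pendant '[[[0.5,0,-0.1],0],[[0.5,0,0],0],[[0.2,0,0],0],[[0,0,0],0],[[0,0,0],0]]'; python3 -m pendant '[[[0.1,0,0],0],[[0.1,0,0],0],[[0.1,0,0],0],[[0.1,0,0],0],[[0.1,0,0],0],[[0,0,0],0],[[0,0,0],0]]'
```

```text
time_s: 5.5
ee_pos: [0.4808, 0.1104, 0.1314]
eef_rot: [3.142, 0.0, 0.003]
force: [-0.3, -0.3, -1.4]
grip_width: 0.064
grip_force: 40.0
time_s: 6.08
ee_pos: [0.4857, 0.1104, 0.1314]
eef_rot: [3.142, 0.0, 0.003]
force: [0.3, -0.3, -2.4]
grip_width: 0.0637
grip_force: 40.0
```

```bash
python3 -m pendant '[[[0,0,0.1],0],[[0.1,0,0],0],[[0.1,0,0],0],[[0.1,0,0],0],[[0,0,0],0],[[0,0,0],0]]'; python3 -m pendant '[[[0.1,0,0],0],[[0.1,0,0],0],[[0,0,0],0],[[0,0,0],0]]'
```

```text
time_s: 6.58
ee_pos: [0.4887, 0.1104, 0.1324]
eef_rot: [3.142, 0.0, 0.003]
force: [-0.0, 0.3, -2.5]
grip_width: 0.064
grip_force: 40.0
time_s: 6.92
ee_pos: [0.4907, 0.1103, 0.1324]
eef_rot: [-3.142, 0.0, 0.003]
force: [-0.0, 0.4, -2.3]
grip_width: 0.0637
grip_force: 40.0
```

```bash
python3 -m pendant '[[[0.1,0,0],0],[[0.1,0,0],0],[[0.1,0,0],0],[[0,0,0],0],[[0,0,0],0]]'; python3 -m pendant '[[[0.1,0,0],0],[[0.1,0,0],0],[[0,0,0],0],[[0,0,0],0]]'
```

```text
time_s: 7.33
ee_pos: [0.4937, 0.1104, 0.1324]
eef_rot: [3.142, 0.0, 0.003]
force: [1.0, 1.0, -1.8]
grip_width: 0.0639
grip_force: 40.0
time_s: 7.67
ee_pos: [0.4945, 0.1104, 0.1324]
eef_rot: [3.141, 0.003, 0.003]
force: [-11.0, 0.6, 4.0]
grip_width: 0.0638
grip_force: 40.0
```

```bash
python3 -m pendant '[[[-0.1,0,-0.2],0],[[0,0,-0.3],0],[[0,0,-0.3],0],[[0,0,0],0]]'; python3 -m pendant '[[[0,0,-0.2],0],[[0,0,-0.2],0],[[0,0,-0.2],0],[[0,0,0],0],[[0,0,0],0]]'
```

```text
time_s: 8.0
ee_pos: [0.4944, 0.1103, 0.1238]
eef_rot: [3.142, 0.001, 0.003]
force: [-2.0, 0.1, -4.5]
grip_width: 0.0636
grip_force: 40.0
time_s: 8.42
ee_pos: [0.4945, 0.1105, 0.1185]
eef_rot: [-3.141, 0.001, 0.003]
force: [-7.2, 0.7, 2.9]
grip_width: 0.064
grip_force: 40.0
```

Entering the slot; the target TCP z is about 0.1108.

```bash
python3 -m pendant '[[[0,0,-0.15],0],[[0,0,-0.15],0],[[0,0,-0.1],0],[[0,0,0],0],[[0,0,0],0]]'; python3 -m pendant '[[[0,0,-0.1],0],[[0,0,-0.1],0],[[0,0,0],0],[[0,0,0],0]]'
```

```text
time_s: 8.83
ee_pos: [0.4945, 0.1104, 0.1147]
eef_rot: [-3.142, 0.0, 0.002]
force: [-6.6, -0.3, 4.5]
grip_width: 0.0637
grip_force: 40.0
time_s: 9.17
ee_pos: [0.4945, 0.1103, 0.1127]
eef_rot: [-3.142, 0.0, 0.002]
force: [-7.5, -0.6, 5.8]
grip_width: 0.0639
grip_force: 40.0
```

```bash
python3 -m pendant '[[[0,0,-0.1],0],[[0,0,-0.05],0],[[0,0,0],0],[[0,0,0],0]]'; python3 -m pendant '[[[0,0,-0.05],0],[[0,0,0],0],[[0,0,0],0]]';python3 -m pendant '[[[0,0,-0.05],0],[[0,0,0],0],[[0,0,0],0]]'
```

```text
time_s: 9.5
ee_pos: [0.4945, 0.1103, 0.1113]
eef_rot: [-3.142, 0.0, 0.002]
force: [-7.2, -1.5, 6.8]
grip_width: 0.0637
grip_force: 40.0
time_s: 9.75
ee_pos: [0.4945, 0.1103, 0.1109]
eef_rot: [-3.142, 0.0, 0.002]
force: [-7.1, -0.7, 7.8]
grip_width: 0.0642
grip_force: 40.0
time_s: 10.0
ee_pos: [0.4945, 0.1103, 0.1105]
eef_rot: [-3.142, 0.0, 0.002]
force: [-9.2, -1.2, 9.7]
grip_width: 0.0635
grip_force: 40.0
```

```bash
python3 -m pendant '[[[0,0,-0.05],0],[[0,0,0],0],[[0,0,0],0]]';python3 -m pendant '[[[0,0,-0.05],0],[[0,0,0],0],[[0,0,0],0]]'
```

```text
time_s: 10.25
ee_pos: [0.4945, 0.1104, 0.1103]
eef_rot: [-3.141, 0.0, 0.002]
force: [-11.3, -1.2, 13.3]
grip_width: 0.064
grip_force: 40.0
time_s: 10.5
ee_pos: [0.4946, 0.1104, 0.1102]
eef_rot: [-3.141, -0.0, 0.002]
force: [-13.2, -0.8, 18.1]
grip_width: 0.0639
grip_force: 40.0
```

The force is rising while the caddy stays put, so it's home. Relaxing the push and releasing.

```bash
python3 -m pendant '[[[-0.05,0,0.12],0],[[0,0,0],0]]'; python3 -m pendant '[[[0,0,0],0],[[0,0,0],0],[[0,0,0],0],[[0,0,0],0],[[0,0,0],0],[[0,0,0],0]]' 1; python3 -m pendant '[[[0,0,0.5],0],[[0,0,2],0],[[0,0,3.5],0],[[0,0,3.5],0],[[0,0,2],0],[[-3.5,0,0],0],[[-3.5,0,0],0],[[-2,0,0],0],[[0,0,0],0],[[0,0,0],0]]'
python3 - <<'E'
from h import *
snap('scene','s2');snap('wrist','w3')
a=cv2.imread('pics/s2.png')[160:275,210:350];b=cv2.imread('pics/w3.png')
f=lambda i,s:cv2.resize(i,s,interpolation=cv2.INTER_CUBIC)
cv2.imwrite('pics/c4.png',np.hstack([f(a,(400,329)),f(b,(400,329))]))
E
```

```text
time_s: 10.67
ee_pos: [0.4945, 0.1103, 0.1105]
eef_rot: [-3.142, -0.001, 0.003]
force: [-3.8, -0.4, 5.7]
grip_width: 0.0635
grip_force: 40.0
time_s: 11.17
ee_pos: [0.4942, 0.1104, 0.1101]
eef_rot: [3.142, 0.0, 0.003]
force: [-0.1, -0.3, 0.2]
grip_width: 0.0936
grip_force: 0.0
time_s: 12.0
ee_pos: [0.4041, 0.1105, 0.226]
eef_rot: [-3.141, -0.002, 0.003]
force: [0.7, -0.4, 0.0]
grip_width: 0.0941
grip_force: 0.0
```

View pics/c4.png

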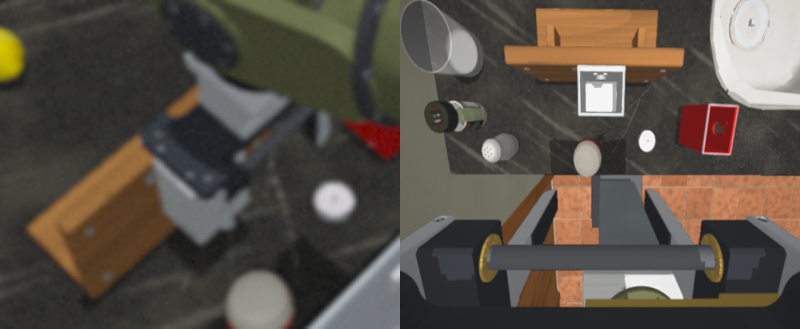

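The wrist view (right half) shows the caddy hanging square and flush on the board, around crop pixel (600,90). The gripper is clear and the bystanders haven't moved.

```bash
python3 -c "
from station import ctrl
print(ctrl.hand_in())"
```

```text
the job is handed in; nothing more can be done
None
```

The caddy is hanging on the stud, flush with the board, slid down to a firm stop and released, and I've handed the job in (no verdict came back); the last picture showed the bystanders undisturbed.

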